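Index the fixture to the tall pin and clamp it

ROBOT

A 7-joint arm with a two-finger parallel gripper is mounted at the origin on a cart in front of the work surface, level with it; the furniture and walls round the work are solid. World frame = base frame: x ahead of the robot, y to its left, z up, the work surface at z = 0. Lengths are in m, angles in rad, forces in N, time in s.
With the tool pointing down it reaches from about 0.425 to 0.925 m from the base axis. Payload 6.8 kg.
Tool frame: the origin (TCP) lies midway between the tips of the shut fingers; the grasp point (between the pads) lies 19 mm behind it; z points along the fingers, y is the line along which they close (so a half turn about z gives the same grasp; the last joint's range is limited). The gripper opens to 85 mm and grips with 20 to 120 N. Pads are 22 mm wide; open, the fingers measure 114 mm over their backs; the gripper's body (76 mm by 85 mm) begins 54 mm behind the grasp point. The pads swing forward as they close: fully open they stand 13 mm farther back than shut.
Start: joints at [-1.438, 0.477, 0.022, 1.555, -0.011, 1.109, -0.083], TCP at [0.161, 0.656, 0.231] pointing down, gripper open.
Joint ranges: [-2.96, 2.96], [-0.34, 2.1], [-1.41, 1.46], [0.24, 2.44], [-1.37, 4.51], [0.17, 1.92], [-2.96, 2.96]. Speed limits (rad/s): [2.39, 2.39, 3.14, 3.14, 3.14, 3.14, 3.14].

INTERFACE

Orientations are given as a rotation vector (axis times angle).
In Python, from station import get_state, grab_frame, close_job gives the robot as it stands. The module is installed in compiled form; this text tells all that it offers.
- The arm moves only by the tool jog_arm, never from a script. Its argument "rows" is a list of rows, each an object with "hand": the gripper's target within -1 to 1 (fully open at 1, half-way at 0, shut at -1); "translation": the shift along the tool's x, y, z in mm, a list of three; "delta_rot": the turn, a rotation vector about the tool's x, y, z in rad, a list of three. In form: [{"hand": hand, "translation": [tx, ty, tz], "delta_rot": [ax, ay, az]}, ...]. A call has 1 to 10 rows; each row is the pose to reach, as a shift and turn from the pose commanded when the call began, along the tool's axes at that moment; what a row does not reach only later rows make up. A row lasts 1/10 s, in which the tool goes at most 50 mm and 8.59 degrees, less where a joint would pass 70% of its speed; a pose out of reach is approached as far as the arm can. A call with a gripper value outside its range is refused whole. The fingers move at their own pace and stop on an object; the grip force is fixed at half the most. Time passes only in rows, so rows that repeat a pose let the fingers close. It gives the time, the measured TCP pose, the force, the opening and the grip force at its end, in the units of the state.
- get_state(): the state, without advancing time (a new reading comes with each control period).
- grab_frame(name): name is "scene" or "side" or "wrist"; returns a dict with "color" (384x512x3 uint8, blue, green, red), "mtx" (3x3 intrinsics, pixels), "camera_from_world" (4x4, takes a point from world to camera coordinates). Camera axes: x right, y down, z forward; pixel columns grow to the right and rows downward; lengths in m; the calibration is good to about 2 mm. A picture is of the moment at which its call begins. There is no depth.
- close_job(): hands the job in; it is judged then, once.
The state is a dict: "clock": time; "qpos": joint angles; "joint_velocities": joint speeds; "joint_efforts": joint torques, N m; "position": TCP position; "tool_rot": TCP orientation; "wrist_force": force on the tool from outside, world axes, zero at the start; "wrist_torque": the same for the moment, N m; "gripper_width": finger opening in m; "gripper_force": force on a finger pad.
Only numpy, scipy, OpenCV 4.12 (cv2) and the standard library are available. Lean on these libraries where they do the work, as an engineer would, in place of code of your own. Each camera call takes 0.05 s, during which the arm holds its last target. There are 200 camera calls.

TASK

Set the indexing fixture for the next cut: by pushing on the arms of its star handle with a fingertip, turn the handle until its flat arrow-headed arm points at the tallest of the three stops on the dial, the tall round pin. Then push the little clamp lever at the fixture's side round until it is fully home against the thin dark peg beside it, leaving the arrow on the tall pin. Only push: do not pull the star handle up off its seat, and leave the loose things round the fixture where they are.

Things in the scene. Friction and masses are not known exactly. Their poses are not given: they have to be found in the camera images.
- fixture: grey cast indexing fixture, bolted to the bench: a round dial of 200 mm diameter (216 mm at the foot), top 28 mm above the bench, with a lobe on its -y side that carries the clamp lever. Origin: on the dial's axis, at bench height; z up, x towards the back at yaw 0. Three steel stops stand on its -x half, 92 mm from the axis and 77 degrees apart, in shuffled places.
- star_hub (a point): centre of the star handle, on the dial's axis, 85 mm above the bench, level with the middle of its three arms; its x axis lies along the arrow arm. Hub 42 mm in diameter, top 99 mm above the bench; under it a post 52 mm wide. Turning takes 2 to 3 N at an arm, either way, and it stays where it is left; pulling it up lifts it on its spring (over 8 N).
- star (a joint): angle of the star handle in rad about the fixture's z, anticlockwise from above positive; at 0 the arrow points along the fixture's +x. Two round steel arms (10 mm bars, undersides 80 mm above the bench, with 20 mm black balls 68 mm from the axis) stand at +2.094 and -2.094 from the arrow. Starts within 0.6 of 0.
- pointer_tip (a point): tip of the flat aluminium arrow arm (12 mm wide, 10 mm thick, head about 23 mm wide), 80 mm from the dial's axis, 85 mm above the bench; its x axis points outward along the arrow
- tall_pin_top (a point): centre of the top face of the tall round pin (16 mm diameter, 34 mm high), 62 mm above the bench, 92 mm from the dial's axis; the tallest of the three stops
- low_pin: low round pin on the dial, 16 mm diameter, 12 mm high; origin at its foot; not wanted
- square_stop: square stop on the dial, 16 mm wide, 24 mm high; origin at its foot; not wanted
- lever_pivot (a point): axis of the clamp lever, 135 mm from the dial's axis along the fixture's -y, at the height of the lever's bar, 56 mm above the bench
- lever_knob (a point): centre of the lever's black ball knob (22 mm diameter), 60 mm from the lever's axis, 72 mm above the bench; below it is a 10 mm steel bar, bar centre 56 mm above the bench
- clamp_lever (a joint): angle of the clamp lever in rad, anticlockwise from above positive: 0 points along the fixture's -y (open), 1.5 is home, against its stop (a dark peg, 10 mm diameter, on the lobe), pointing along the fixture's +x. Takes about 2 N at the knob and stays where it is left.
- lock_cylinder: loose lock cylinder, 41 x 65 x 17 mm, on the bench at the fixture's front right, before the lever; bystander
- cutter: loose toothed cutter wheel, 64 mm diameter, 7 mm thick, on the bench behind the fixture; bystander
- padlock: loose small padlock, 66 x 42 x 15 mm, lying behind the fixture on the right; bystander
- collet: loose collet adapter standing upright, 21 mm diameter, 44 mm high, behind the fixture between the cutter wheel and the padlock; bystander

How it is judged:
By the outcome, as a careful person would: the job done as asked, in the order asked, and still so for the second after the job is handed in, with the robot touching nothing.
It also fails if it takes over 64 s, if anything falls off the work surface, if the arm or the gripper's body presses on something with over 40 N, if the wrist force passes 120 N, or if a joint passes its speed limit or range.

## Working session

There is one attempt and no reset: what is moved stays moved. The work goes in short steps, Python scripts to look and compute and a tool call to move; the robot and the scene stay as the last step left them, time stands still between calls to the robot, and variables do not carry over. Pictures are saved under pics/ and viewed, at most 10 in all, crops included, and the job is handed in when it is done.

Besides the shell and the picture viewer there is one more tool, called as name(argument=value, ...) on one line, values as JSON. jog_arm: Moves the arm, as the interface text tells. Its arguments: {"type":"object","properties":{"rows":{"type":"array"}},"required":["rows"]}

```bash
mkdir -p pics
python3 - <<'E'
from station import *
import cv2,numpy as np
s=get_state();print(s)
for n in("scene","side"):
    f=grab_frame(n);cv2.imwrite(f"pics/{n}0.png",cv2.resize(f["color"],(800,600),interpolation=cv2.INTER_CUBIC))
    print(n,f["mtx"].tolist(),f["camera_from_world"].round(4).tolist())
E
```

```text
{'clock': 0.0, 'qpos': array([-1.43811508,  0.47780724,  0.02236946,  1.55648717, -0.01152961,
        1.10933357, -0.08310337]), 'joint_velocities': array([ 9.42420992e-04, -1.06474695e-05, -3.26284862e-04,  1.32721719e-04,
        2.15814104e-04,  8.36447278e-04,  6.81266942e-04]), 'joint_efforts': array([ 3.91505546e-04, -5.96460915e+01,  1.60828907e+00, -2.81184393e+01,
        1.24962162e-02,  9.56849341e-03, -1.29400439e-05]), 'position': array([0.1608397 , 0.6549157 , 0.23030645]), 'tool_rot': array([-3.77327148e-01, -3.11874904e+00,  2.99125045e-03]), 'wrist_force': array([ 0.21346444,  0.05397738, -0.07072578]), 'wrist_torque': array([ 0.07348393, -0.02802687,  0.02736938]), 'gripper_force': 0.0, 'gripper_width': 0.08552668603002372}
scene [[382.7454648788619, 0.0, 254.64113579248263], [0.0, 382.7454648788619, 189.6485820077688], [0.0, 0.0, 1.0]] [[-0.8407, -0.5412, 0.0159, 0.3811], [-0.3788, 0.567, -0.7315, 0.4079], [0.3869, -0.621, -0.6817, 0.5476], [0.0, 0.0, 0.0, 1.0]]
side [[491.6687846526355, 0.0, 254.55052994830814], [0.0, 491.6687846526355, 190.35775751693092], [0.0, 0.0, 1.0]] [[-0.929, -0.3701, 0.0023, 0.4603], [-0.2982, 0.7447, -0.597, 0.3737], [0.2192, -0.5553, -0.8022, 0.6794], [0.0, 0.0, 0.0, 1.0]]
```

View pics/scene0.png

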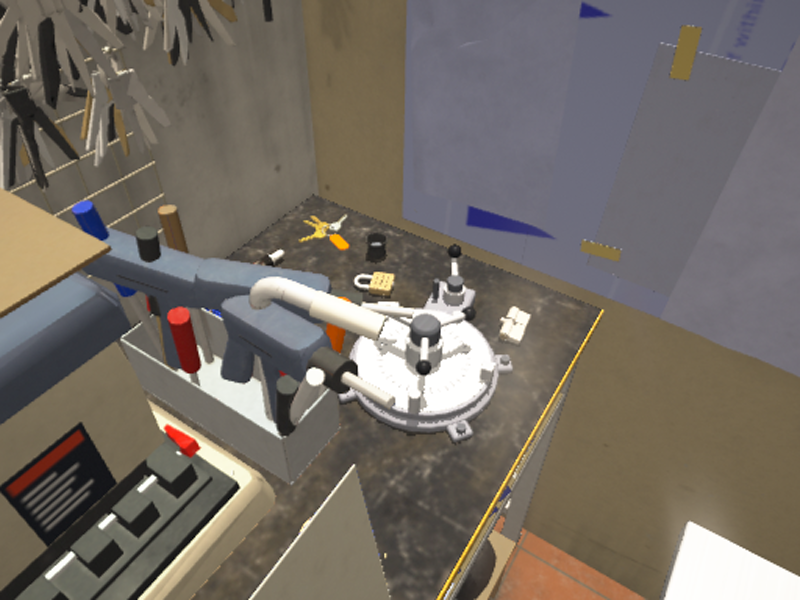

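View pics/side0.png

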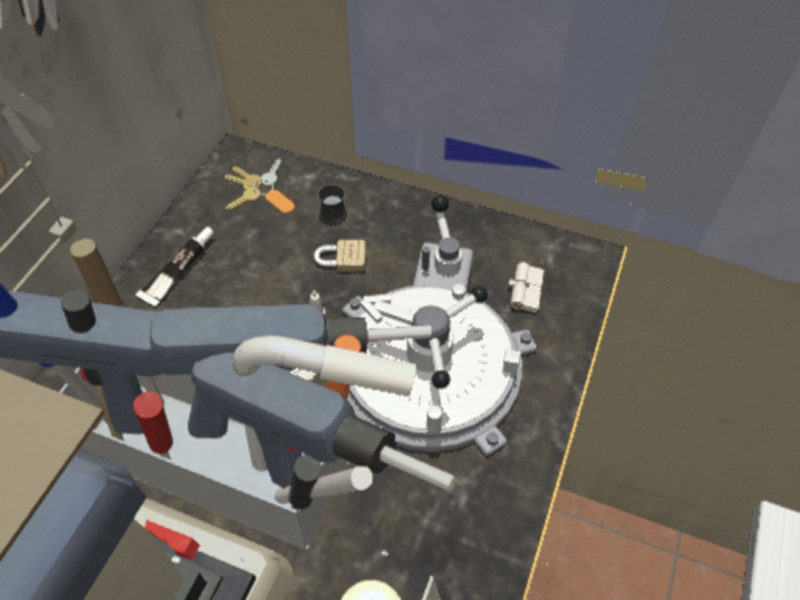

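The views show the fixture with the hub at about (432,322) in side and (425,328) in scene. The tall pin is near (433,412) side, the square stop (513,360), the low pin (460,290), the ball arms (480,294) and (441,379), and the lever knob (440,203). A gun-like tool overhangs the +y side.

```bash
cat > h.py <<'E'
from station import *
import cv2,numpy as np
from scipy.spatial.transform import Rotation as R
def ray(f,uv):
    T=f["camera_from_world"];c=-T[:3,:3].T@T[:3,3]
    return c,T[:3,:3].T@np.linalg.solve(f["mtx"],[*uv,1])
def at(f,uv,z):
    c,d=ray(f,uv);return c+d*(z-c[2])/d[2]
def proj(f,p):
    q=f["camera_from_world"]@[*p,1];q=f["mtx"]@q[:3];return q[:2]/q[2]
def save(n,img): cv2.imwrite(f"pics/{n}.png",img)
E
python3 - <<'E'
from h import *
F={n:grab_frame(n) for n in("scene","side","wrist")}
P={"side":dict(hubtop=(432,318,.099),ball1=(480,294,.085),ball2=(441,379,.085),tall=(433,408,.062),sq=(513,350,.052),low=(460,289,.040),knob=(440,203,.072)),
"scene":dict(hubtop=(425,324,.099),ball1=(467,313,.085),ball2=(424,368,.085),tall=(414,390,.062),knob=(455,251,.072),sq=(487,366,.052))}
for n in P:
    for k,(u,v,z) in P[n].items(): print(n,k,at(F[n],(u/1.5625,v/1.5625),z).round(4))
for n in ("scene","side"):
    T=F[n]["camera_from_world"];print(n,(-T[:3,:3].T@T[:3,3]).round(3))
c=F["side"]["color"][150:310,190:360];save("sidecrop",cv2.resize(c,(680,640*1),interpolation=cv2.INTER_CUBIC)[:600])
save("wrist0",F["wrist"]["color"])
E
```

```text
side hubtop [ 0.5288 -0.1813  0.099 ]
side ball1 [ 0.4934 -0.2412  0.085 ]
side ball2 [ 0.4967 -0.1224  0.085 ]
side tall [ 0.4962 -0.1     0.062 ]
side sq [ 0.4405 -0.2057  0.052 ]
side low [ 0.5246 -0.2731  0.04  ]
side knob [ 0.5854 -0.3671  0.072 ]
scene hubtop [ 0.5257 -0.1759  0.099 ]
scene ball1 [ 0.4946 -0.2386  0.085 ]
scene ball2 [ 0.4933 -0.1206  0.085 ]
scene tall [ 0.4943 -0.0997  0.062 ]
scene knob [ 0.5817 -0.365   0.072 ]
scene sq [ 0.4376 -0.1951  0.052 ]
scene [0.263 0.315 0.666]
side [0.39  0.269 0.767]
```

View pics/sidecrop.png

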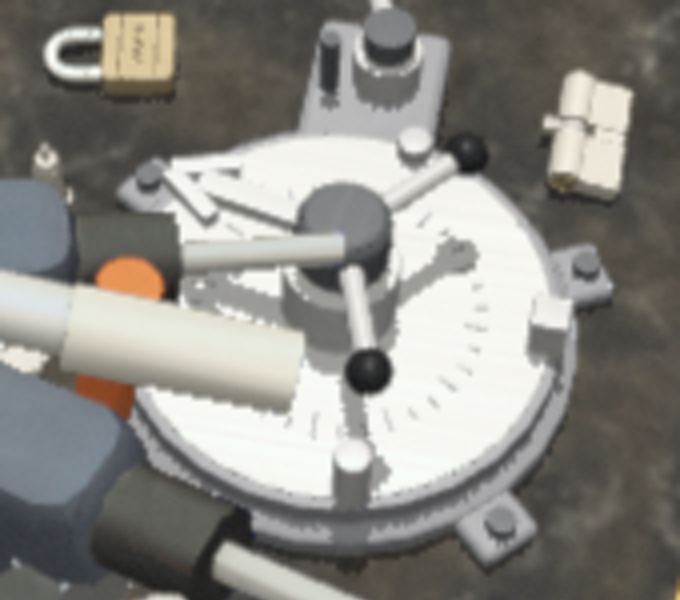

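The crop shows the arrow arm pointing left (+x) at about (200,190), the tall pin at (352,455), and a nozzle tip at (295,370) in front of the dial. I'll triangulate the overhanging tool to see whether it is in the way.

Run:
```python
from h import *
a,b=grab_frame("scene"),grab_frame("side")
Pm=lambda f:f["mtx"]@f["camera_from_world"][:3]
D={"tubetip":((385,322),(408,375)),"tubebend":((262,290),(245,357)),"rodend":((392,400),(452,483)),"whiteend":((316,377),(362,478)),"collarlow":((333,368),(362,440)),"blackcap":((148,235),(76,300)),"redtop":((178,313),(148,402)),"boxcornerTop":((290,480),(310,543)),"orange":((340,305),(347,343)),"grey hand end":((328,280),(322,312))}
for k,(p,q) in D.items():
    X=cv2.triangulatePoints(Pm(a),Pm(b),np.array(p,float)/1.5625,np.array(q,float)/1.5625)[:,0];X=X[:3]/X[3]
    print(k,X.round(3),(proj(a,X)*1.5625-p).round(1),(proj(b,X)*1.5625-q).round(1))
```

```text
tubetip [ 0.497 -0.029  0.24 ] [-3.9  1.9] [ 2.7 -1.9]
tubebend [0.621 0.009 0.25 ] [-3.   1.5] [ 2.1 -1.6]
rodend [0.435 0.047 0.246] [-1.2  0.6] [ 0.8 -0.6]
whiteend [0.491 0.077 0.27 ] [-0.5  0.3] [ 0.3 -0.3]
collarlow [0.515 0.029 0.218] [-0.5  0.2] [ 0.3 -0.3]
blackcap [0.766 0.023 0.269] [-0.6  0.3] [ 0.4 -0.3]
redtop [0.678 0.069 0.237] [-0.1  0.1] [ 0.1 -0.1]
boxcornerTop [0.566 0.062 0.012] [ 1.9 -1. ] [-1.2  1.1]
orange [ 0.564 -0.051  0.214] [ 1.1 -0.6] [-0.7  0.6]
grey hand end [ 0.595 -0.069  0.221] [ 0.2 -0.1] [-0.1  0.1]
```

View pics/wrist0.png

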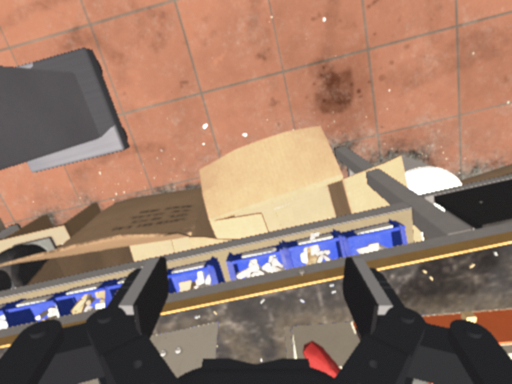

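The tools are real solid obstacles over the +y side (z about 0.2–0.27, y > -0.1). So I'll push the ball arms from the -y and -x sides: ball 1 first, then ball 2. First I'll check the remaining clearances.

```bash
cat >> h.py <<'E'
C=np.array([.528,-.181]);YAW=.183;PIV=np.array([.5526,-.3137])
def plan(targets):
    """targets: (x,y,z,azimuth deg of tool x[,tilt R]) -> translation mm, delta_rot from current pose"""
    s=get_state();R0=R.from_rotvec(s["tool_rot"]);p=np.array(s["position"])
    for t in targets:
        a=np.radians(t[3]);Rt=R.from_matrix(np.array([[np.cos(a),np.sin(a),0],[np.sin(a),-np.cos(a),0],[0,0,-1]]).T)
        tr=R0.inv().apply(np.array(t[:3])-p)*1000;print(tr.round(0).tolist(),(R0.inv()*Rt).as_rotvec().round(3).tolist())
def polar(c,r,deg,z,az): 
    a=np.radians(deg);return (c[0]+r*np.cos(a),c[1]+r*np.sin(a),z,az)
E
python3 - <<'E'
from h import *
a,b=grab_frame("scene"),grab_frame("side")
Pm=lambda f:f["mtx"]@f["camera_from_world"][:3]
D={"cardboard":((107,247),(102,410)),"panel":((352,467),(432,578)),"nozzlecorner":((165,433),(140,515))}
for k,(p,q) in D.items():
    X=cv2.triangulatePoints(Pm(a),Pm(b),np.array(p,float)/1.5625,np.array(q,float)/1.5625)[:,0];X=X[:3]/X[3]
    print(k,X.round(3),(proj(a,X)*1.5625-p).round(1))
for n,p in (("wall",(440,178)),("wallR",(620,243)),("edge",(560,480)),("lock",(527,287)),("collet",(318,312))): print(n,at(b,np.array(p)/1.5625,0).round(3))
for z in (.1,.15,.2,.22): print("rodend",z,at(b,(276,211),z).round(3), (proj(a,at(b,(276,211),z))*1.5625).round())
plan([(.161,.5,.45,166),(.32,.32,.45,135),(.44,.0,.45,90),(.44,-.24,.4,60)])
E
```

```text
cardboard [0.608 0.146 0.403] [ 0.9 -0.5]
panel [0.426 0.115 0.242] [ 1.2 -0.6]
nozzlecorner [0.73  0.104 0.029] [ 2.  -1.1]
wall [ 0.622 -0.478  0.   ]
wallR [ 0.361 -0.453  0.   ]
edge [ 0.351 -0.102  0.   ]
lock [ 0.455 -0.337  0.   ]
collet [ 0.682 -0.205  0.   ]
rodend 0.1 [ 0.524 -0.166  0.1  ] [422. 328.]
rodend 0.15 [ 0.514 -0.134  0.15 ] [417. 319.]
rodend 0.2 [ 0.504 -0.101  0.2  ] [411. 308.]
rodend 0.22 [ 0.5   -0.088  0.22 ] [409. 303.]
[-37.0, -151.0, -219.0] [-0.0, 0.0, 0.004]
[-234.0, -288.0, -219.0] [-0.0, 0.0, 0.545]
[-427.0, -570.0, -219.0] [-0.0, 0.0, 1.33]
[-485.0, -803.0, -169.0] [-0.0, 0.0, 1.854]
```

jog_arm(rows=[{"hand": -1,"translation": [0,0,-50],"delta_rot": [0,0,0]},{"hand": -1,"translation": [0,0,-100],"delta_rot": [0,0,0]},{"hand": -1,"translation": [0,0,-150],"delta_rot": [0,0,0]},{"hand": -1,"translation": [0,0,-200],"delta_rot": [0,0,0]},{"hand": -1,"translation": [-20,-75,-220],"delta_rot": [0,0,0]},{"hand": -1,"translation": [-37,-120,-220],"delta_rot": [0,0,0.1]},{"hand": -1,"translation": [-75,-160,-220],"delta_rot": [0,0,0.2]},{"hand": -1,"translation": [-120,-195,-220],"delta_rot": [0,0,0.3]},{"hand": -1,"translation": [-165,-230,-220],"delta_rot": [0,0,0.42]},{"hand": -1,"translation": [-210,-265,-220],"delta_rot": [0,0,0.54]}])

```text
clock: 1.45
position: [0.2715, 0.3866, 0.4516]
tool_rot: [-1.202, -2.902, -0.002]
wrist_force: [1.0, -0.6, 0.8]
gripper_width: 0.0002
gripper_force: 0.0
```

Run:
```python
from h import *
s=get_state();print(s["clock"],s["position"],s["qpos"].round(2),s["wrist_force"].round(1))
plan([(.44,.0,.45,90),(.42,-.24,.40,50),polar(C,.045,-147,.2,33)])
```

```text
1.45 [0.27152873 0.38656726 0.45156104] [-1.28 -0.01  0.19  1.69  0.    1.46 -0.31] [ 1.  -0.6  0.8]
[-392.0, -154.0, 1.0] [0.001, -0.001, 0.786]
[-548.0, -338.0, 51.0] [0.0, -0.001, 1.484]
[-573.0, -264.0, 251.0] [0.0, -0.001, 1.78]
```

jog_arm(rows=[{"hand": -1,"translation": [-40,-10,0],"delta_rot": [0,0,0.08]},{"hand": -1,"translation": [-85,-25,0],"delta_rot": [0,0,0.16]},{"hand": -1,"translation": [-130,-40,0],"delta_rot": [0,0,0.26]},{"hand": -1,"translation": [-175,-55,0],"delta_rot": [0,0,0.36]},{"hand": -1,"translation": [-220,-72,0],"delta_rot": [0,0,0.46]},{"hand": -1,"translation": [-265,-95,0],"delta_rot": [0,0,0.56]},{"hand": -1,"translation": [-305,-115,0],"delta_rot": [0,0,0.66]},{"hand": -1,"translation": [-350,-135,0],"delta_rot": [0,0,0.76]},{"hand": -1,"translation": [-390,-155,0],"delta_rot": [0,0,0.88]},{"hand": -1,"translation": [-430,-190,0],"delta_rot": [0,0,1.0]}])

```text
clock: 2.45
position: [0.4429, -0.0471, 0.4513]
tool_rot: [2.445, 1.971, 0.001]
wrist_force: [0.8, 0.4, -0.1]
gripper_width: -0.0
gripper_force: 0.0
```

Run:
```python
from h import *
s=get_state();print(s["clock"],s["position"],s["qpos"].round(2),s["wrist_force"].round(1))
plan([(.43,-.24,.30,50),polar(C,.060,-150,.14,30)])
```

```text
2.45 [ 0.44291766 -0.04714161  0.45131456] [-0.82 -0.14  0.71  1.77  0.09  1.48 -0.34] [ 0.8  0.4 -0.1]
[-191.0, 28.0, 151.0] [0.001, -0.0, 0.484]
[-153.0, 67.0, 311.0] [0.001, -0.001, 0.833]
```

jog_arm(rows=[{"hand": -1,"translation": [-45,8,0],"delta_rot": [0,0,0.12]},{"hand": -1,"translation": [-90,15,5],"delta_rot": [0,0,0.24]},{"hand": -1,"translation": [-135,22,20],"delta_rot": [0,0,0.36]},{"hand": -1,"translation": [-165,35,50],"delta_rot": [0,0,0.5]},{"hand": -1,"translation": [-165,50,95],"delta_rot": [0,0,0.6]},{"hand": -1,"translation": [-160,60,140],"delta_rot": [0,0,0.7]},{"hand": -1,"translation": [-153,67,185],"delta_rot": [0,0,0.83]},{"hand": -1,"translation": [-153,67,230],"delta_rot": [0,0,0.83]},{"hand": -1,"translation": [-153,67,275],"delta_rot": [0,0,0.83]},{"hand": -1,"translation": [-153,67,311],"delta_rot": [0,0,0.83]}])

```text
clock: 3.45
position: [0.4752, -0.209, 0.1377]
tool_rot: [-3.031, -0.824, 0.003]
wrist_force: [-0.0, -0.1, -0.7]
gripper_width: -0.0003
gripper_force: 0.0
```

Run:
```python
from h import *
s=get_state();print(s["clock"],s["position"],s["qpos"].round(2),s["wrist_force"].round(1))
plan([polar(C,.048,-152,.08,28)]+[polar(C,.048,d,.08,180+d) for d in range(-145,-60,10)])
f=grab_frame("side")
save("side1",cv2.resize(f["color"][100:320,150:410],(780,660),interpolation=cv2.INTER_CUBIC)[:600])
f=grab_frame("wrist");save("wrist1",f["color"])
```

```text
3.45 [ 0.47522461 -0.209009    0.13772273] [-0.38  0.46  0.86  2.05 -0.48  0.83 -0.27] [-0.  -0.1 -0.7]
[12.0, 1.0, 58.0] [-0.001, 0.002, 0.042]
[12.0, 6.0, 58.0] [-0.001, 0.001, -0.08]
[13.0, 15.0, 58.0] [-0.001, 0.001, -0.254]
[16.0, 23.0, 58.0] [-0.001, 0.001, -0.429]
[20.0, 30.0, 58.0] [-0.002, 0.001, -0.603]
[26.0, 36.0, 58.0] [-0.002, 0.001, -0.778]
[32.0, 42.0, 58.0] [-0.002, 0.001, -0.953]
[39.0, 46.0, 58.0] [-0.002, 0.001, -1.127]
[47.0, 49.0, 58.0] [-0.002, 0.001, -1.302]
[55.0, 50.0, 58.0] [-0.002, 0.0, -1.476]
```

View pics/side1.png

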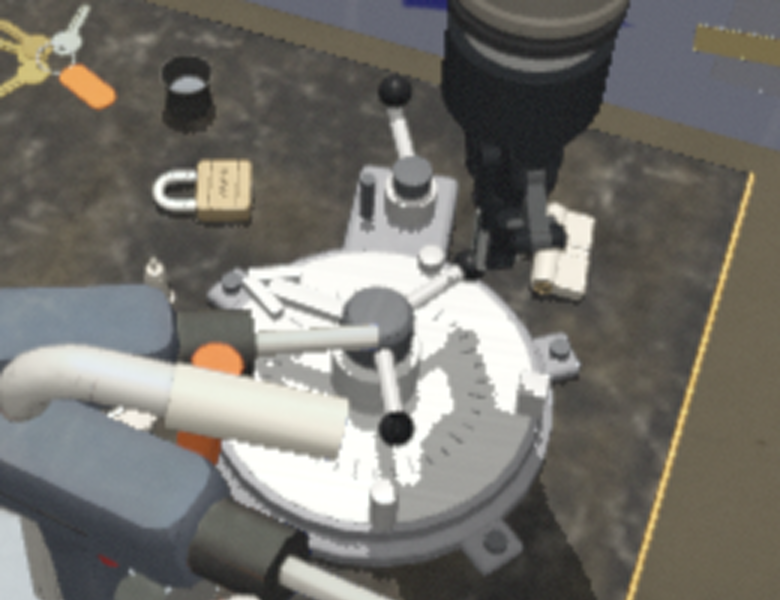

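View pics/wrist1.png

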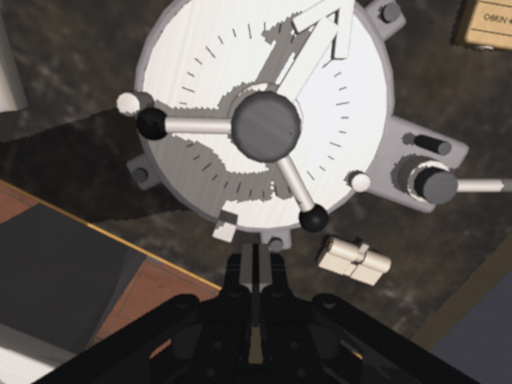

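The wrist view is clear: hub top (267,127), balls at (152,123) and (314,218), tall pin (129,103), low pin (360,181), lever pivot (436,187), and the arrow pointing up-right. The fingertip stands clear of the arms.

Run:
```python
from h import *
f=grab_frame("wrist")
P=dict(hub=(267,127,.099),ballA=(152,123,.085),ballB=(314,218,.085),tall=(128,103,.062),low=(360,181,.040),piv=(436,186,.072),tip=(258,250,.138))
for k,(u,v,z) in P.items():
    X=at(f,(u,v),z);d=X[:2]-C;print(k,X.round(4),"r",np.hypot(*d).round(4),"ang",np.degrees(np.arctan2(d[1],d[0])).round(1))
```

```text
hub [ 0.5305 -0.1821  0.099 ] r 0.0027 ang -24.4
ballA [ 0.4953 -0.1211  0.085 ] r 0.0683 ang 118.6
ballB [ 0.4931 -0.2428  0.085 ] r 0.071 ang -119.5
tall [ 0.4931 -0.0963  0.062 ] r 0.0916 ang 112.4
low [ 0.5264 -0.2743  0.04  ] r 0.0933 ang -91.0
piv [ 0.5533 -0.3078  0.072 ] r 0.1293 ang -78.7
tip [ 0.4781 -0.207   0.138 ] r 0.0562 ang -152.5
```

jog_arm(rows=[{"hand": -1,"translation": [10,0,30],"delta_rot": [0,0,0.03]},{"hand": -1,"translation": [12,1,57],"delta_rot": [0,0,0.04]},{"hand": -1,"translation": [12,6,58],"delta_rot": [0,0,-0.08]},{"hand": -1,"translation": [12,12,58],"delta_rot": [0,0,-0.2]},{"hand": -1,"translation": [14,18,58],"delta_rot": [0,0,-0.32]},{"hand": -1,"translation": [16,24,58],"delta_rot": [0,0,-0.45]},{"hand": -1,"translation": [19,28,58],"delta_rot": [0,0,-0.57]},{"hand": -1,"translation": [23,33,58],"delta_rot": [0,0,-0.69]},{"hand": -1,"translation": [27,37,58],"delta_rot": [0,0,-0.81]},{"hand": -1,"translation": [32,41,58],"delta_rot": [0,0,-0.93]}])

```text
clock: 4.6
position: [0.5241, -0.2295, 0.0845]
tool_rot: [2.335, 2.101, -0.001]
wrist_force: [-3.8, -0.1, -1.2]
gripper_width: 0.0002
gripper_force: 1.7
```

Run:
```python
from h import *
s=get_state();d=s["position"][:2]-C;print(s["clock"],s["position"],np.hypot(*d),np.degrees(np.arctan2(d[1],d[0])),s["qpos"].round(2),s["wrist_force"].round(1))
plan([polar(C,.048,d,.08,180+d) for d in range(-90,-20,7)])
f=grab_frame("side")
save("side2",cv2.resize(f["color"][100:320,150:410],(780,660),interpolation=cv2.INTER_CUBIC)[:600])
```

```text
4.6 [ 0.52405091 -0.22949242  0.08451607] 0.048652953806741624 -94.65573481918358 [-0.08  0.54  0.51  1.95 -0.38  0.74  0.54] [-3.8 -0.1 -1.2]
[1.0, 4.0, 5.0] [-0.0, 0.001, -0.106]
[2.0, 10.0, 5.0] [-0.0, 0.001, -0.228]
[4.0, 15.0, 5.0] [-0.0, 0.001, -0.35]
[6.0, 21.0, 5.0] [-0.0, 0.001, -0.472]
[9.0, 26.0, 5.0] [-0.0, 0.001, -0.594]
[12.0, 30.0, 5.0] [-0.0, 0.001, -0.716]
[17.0, 35.0, 5.0] [-0.0, 0.001, -0.839]
[21.0, 38.0, 4.0] [-0.0, 0.001, -0.961]
[26.0, 41.0, 4.0] [-0.0, 0.001, -1.083]
[31.0, 44.0, 4.0] [-0.0, 0.001, -1.205]
```

View pics/side2.png

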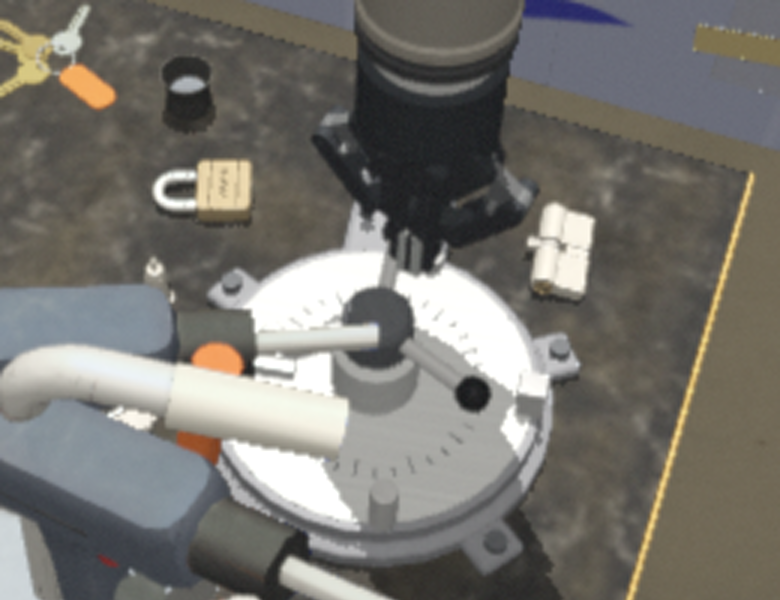

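The handle follows: ball 2 has moved to about (473,392), near the square stop, with the finger behind ball 1. I'll continue the sweep.

jog_arm(rows=[{"hand": -1,"translation": [1,4,5],"delta_rot": [0,0,-0.1]},{"hand": -1,"translation": [2,10,5],"delta_rot": [0,0,-0.22]},{"hand": -1,"translation": [4,15,5],"delta_rot": [0,0,-0.34]},{"hand": -1,"translation": [6,21,5],"delta_rot": [0,0,-0.46]},{"hand": -1,"translation": [9,26,5],"delta_rot": [0,0,-0.58]},{"hand": -1,"translation": [9,26,5],"delta_rot": [0,0,-0.58]}])

```text
clock: 5.25
position: [0.5534, -0.2237, 0.0813]
tool_rot: [1.639, 2.674, 0.001]
wrist_force: [-2.6, 0.5, 10.9]
gripper_width: 0.0003
gripper_force: 6.9
```

```bash
cat >> h.py <<'E'
def ball(f,img=None):
    """black ball near r=68mm: report dark blobs angles"""
    c=f["color"].max(2);best=[]
    for a in range(-180,180):
        p=polar(C,.068,a,.085,0)[:3];u,v=proj(f,p)
        if 6<u<505 and 6<v<377: best.append((c[int(v)-2:int(v)+3,int(u)-2:int(u)+3].mean(),a))
    return best
E
python3 - <<'E'
from h import *
s=get_state();d=s["position"][:2]-C;print(s["clock"],s["position"],np.hypot(*d),np.degrees(np.arctan2(d[1],d[0])),s["qpos"].round(2),s["wrist_force"].round(1))
plan([polar(C,.048,d,.08,180+d) for d in range(-58,-20,4)])
b=ball(grab_frame("side"));print([(a,int(v)) for v,a in b if v<45])
print("tallang",113)
E
```

```text
5.25 [ 0.55343668 -0.22367728  0.08125911] 0.04968274276451577 -59.20404215384841 [ 0.02  0.55  0.35  1.89 -0.26  0.74  0.98] [-2.6  0.5 10.9]
[2.0, 1.0, 1.0] [0.003, 0.004, -0.088]
[2.0, 4.0, 1.0] [0.003, 0.004, -0.157]
[3.0, 8.0, 1.0] [0.003, 0.004, -0.227]
[4.0, 11.0, 1.0] [0.003, 0.004, -0.297]
[5.0, 14.0, 1.0] [0.003, 0.004, -0.367]
[6.0, 17.0, 1.0] [0.003, 0.005, -0.437]
[8.0, 20.0, 1.0] [0.002, 0.005, -0.506]
[9.0, 23.0, 1.0] [0.002, 0.005, -0.576]
[11.0, 26.0, 1.0] [0.002, 0.005, -0.646]
[13.0, 28.0, 1.0] [0.002, 0.005, -0.716]
[(-53, 40)]
tallang 113
```

jog_arm(rows=[{"hand": -1,"translation": [0,-2,-3],"delta_rot": [0,0,0]},{"hand": -1,"translation": [0,-3,-4],"delta_rot": [0,0,0]},{"hand": -1,"translation": [0,-3,-4],"delta_rot": [0,0,0]}])

```text
clock: 5.6
position: [0.5493, -0.2244, 0.0827]
tool_rot: [1.643, 2.675, 0.0]
wrist_force: [-1.0, -0.6, -0.2]
gripper_width: -0.0001
gripper_force: 0.0
```

Run:
```python
from h import *
s=get_state();print(s["clock"],s["position"],s["wrist_force"].round(1))
f=grab_frame("side");b=ball(f);print([(a,int(v)) for v,a in b if v<80])
w=grab_frame("wrist")
A=cv2.resize(f["color"][130:310,190:370],(400,400),interpolation=cv2.INTER_CUBIC)
save("mix3",np.hstack([A,cv2.resize(w["color"],(400,300))[:].copy() if 0 else cv2.copyMakeBorder(cv2.resize(w["color"],(400,300)),0,100,0,0,0)]))
```

```text
5.6 [ 0.54927081 -0.22440221  0.08265763] [-1.  -0.6 -0.2]
[(-169, 57), (-168, 57), (-167, 45), (-166, 45), (-165, 51), (-164, 58), (-163, 58), (-162, 63), (-161, 63), (-160, 66), (-159, 66), (-77, 79), (-76, 65), (-75, 65), (-74, 61), (-73, 63), (-72, 68), (-71, 68), (-70, 70), (-69, 73), (-68, 73), (-67, 71), (-66, 63), (-65, 63), (-64, 59), (-63, 56), (-62, 67), (-61, 57), (-60, 49), (-59, 49), (-58, 44), (-57, 48), (-56, 48), (-55, 52), (-54, 52), (-53, 54), (-52, 66), (-51, 66), (-50, 71), (-49, 67), (-48, 67), (-47, 66), (-42, 66), (-41, 59), (-40, 59), (-39, 48), (-38, 48), (-37, 54), (-36, 64), (-35, 64)]
```

View pics/mix3.png

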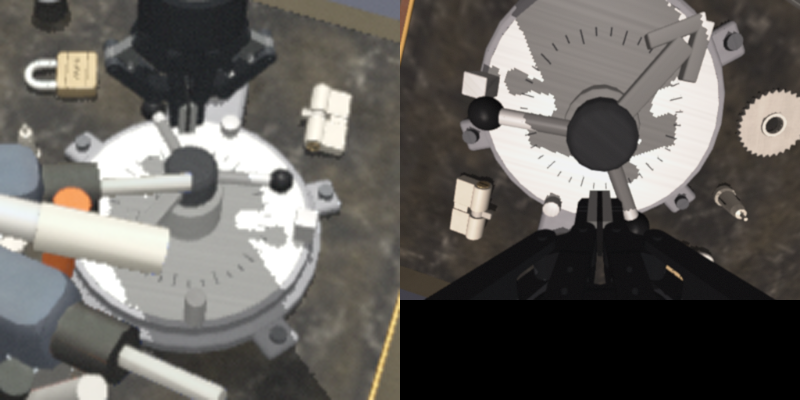

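Ball 2 is at (283,180) in the left crop (about -165°), so the arrow is near 75°. The fingertip sits a little high on the bar, so I'll back off, go lower, and continue.

jog_arm(rows=[{"hand": -1,"translation": [0,-6,0],"delta_rot": [0,0,0]},{"hand": -1,"translation": [0,-6,8],"delta_rot": [0,0,0]},{"hand": -1,"translation": [0,-6,9],"delta_rot": [0,0,0]},{"hand": -1,"translation": [0,-6,9],"delta_rot": [0,0,0]}])

```text
clock: 6.1
position: [0.5426, -0.2265, 0.0714]
tool_rot: [-1.643, -2.676, 0.001]
wrist_force: [0.3, -0.2, -0.1]
gripper_width: -0.0002
gripper_force: 0.0
```

Run:
```python
from h import *
s=get_state();d=s["position"][:2]-C;print(s["clock"],s["position"],np.hypot(*d),np.degrees(np.arctan2(d[1],d[0])),s["wrist_force"].round(1))
plan([polar(C,.049,d,.075,180+d) for d in range(-66,-18,5)])
```

```text
6.1 [ 0.54262901 -0.22646605  0.07144929] 0.04776159072220951 -72.16406212489157 [ 0.3 -0.2 -0.1]
[-2.0, 5.0, -4.0] [-0.001, -0.001, 0.051]
[-2.0, 9.0, -4.0] [-0.001, -0.001, -0.036]
[-1.0, 14.0, -4.0] [-0.001, -0.001, -0.124]
[-1.0, 18.0, -4.0] [-0.001, -0.001, -0.211]
[0.0, 22.0, -4.0] [-0.001, -0.001, -0.298]
[2.0, 26.0, -4.0] [-0.001, -0.001, -0.385]
[4.0, 30.0, -4.0] [-0.001, -0.001, -0.473]
[6.0, 34.0, -4.0] [-0.001, -0.001, -0.56]
[8.0, 37.0, -4.0] [-0.001, -0.001, -0.647]
[11.0, 40.0, -4.0] [-0.001, -0.001, -0.734]
```

jog_arm(rows=[{"hand": -1,"translation": [-2,5,-2],"delta_rot": [0,0,0.05]},{"hand": -1,"translation": [-2,9,-2],"delta_rot": [0,0,-0.04]},{"hand": -1,"translation": [-1,14,-2],"delta_rot": [0,0,-0.12]},{"hand": -1,"translation": [-1,18,-2],"delta_rot": [0,0,-0.21]},{"hand": -1,"translation": [0,22,-2],"delta_rot": [0,0,-0.3]},{"hand": -1,"translation": [2,26,-2],"delta_rot": [0,0,-0.385]},{"hand": -1,"translation": [4,30,-2],"delta_rot": [0,0,-0.47]},{"hand": -1,"translation": [5,32,-2],"delta_rot": [0,0,-0.51]},{"hand": -1,"translation": [5,32,-2],"delta_rot": [0,0,-0.51]}])

```text
clock: 7.0
position: [0.5693, -0.2081, 0.0741]
tool_rot: [-0.916, -3.005, 0.001]
wrist_force: [-0.4, -2.1, -0.5]
gripper_width: 0.0001
gripper_force: 1.2
```

Run:
```python
from h import *
s=get_state();d=s["position"][:2]-C;print(s["clock"],s["position"],np.hypot(*d),np.degrees(np.arctan2(d[1],d[0])),s["wrist_force"].round(1))
plan([polar(C,.049,d,.074,180+d) for d in range(-32,-14,2)])
f=grab_frame("side");b=ball(f);print([(a,int(v)) for v,a in b if v<80 and a<-100])
w=grab_frame("wrist");b=ball(w);print([(a,int(v)) for v,a in b if v<50])
```

```text
7.0 [ 0.56931482 -0.20811704  0.07408858] 0.04941910891369513 -33.27894624792271 [-0.4 -2.1 -0.5]
[0.0, 1.0, 0.0] [-0.0, 0.0, -0.033]
[1.0, 3.0, 0.0] [-0.0, 0.0, -0.068]
[1.0, 5.0, 0.0] [-0.0, 0.0, -0.103]
[1.0, 6.0, 0.0] [-0.0, 0.0, -0.138]
[1.0, 8.0, 0.0] [-0.0, 0.0, -0.173]
[1.0, 10.0, 0.0] [-0.0, 0.0, -0.207]
[2.0, 11.0, 0.0] [-0.0, 0.0, -0.242]
[2.0, 13.0, 0.0] [-0.0, 0.0, -0.277]
[3.0, 15.0, 0.0] [-0.0, 0.0, -0.312]
[(-137, 79), (-136, 75), (-135, 50), (-134, 50), (-133, 45), (-132, 45), (-131, 52), (-130, 54), (-129, 59), (-128, 59), (-127, 64), (-126, 64), (-125, 64), (-124, 64), (-123, 66), (-122, 66), (-121, 66), (-120, 74), (-119, 74), (-110, 79), (-109, 79)]
[(-137, 18), (-136, 18), (-135, 20), (-134, 22), (-133, 24), (-132, 28), (-131, 29), (-130, 33), (-129, 38), (-128, 40), (-127, 38), (-126, 31), (-125, 29), (-124, 27), (-123, 25), (-122, 28), (-108, 49), (-107, 49), (-104, 49), (-51, 47), (-50, 24), (-49, 18), (-48, 17), (-47, 17), (-46, 17), (-45, 18), (-44, 19), (-43, 18), (-42, 18), (-41, 17), (-40, 17), (-39, 18), (-38, 17), (-37, 17), (-36, 19), (-35, 24), (-34, 27), (-33, 27), (-32, 23), (-31, 18), (-30, 16), (-29, 17), (-28, 17), (-27, 17), (-26, 17), (-25, 17), (-24, 19), (-23, 18), (-22, 17), (-21, 17), (-20, 17), (-19, 17), (-18, 17), (-17, 16), (-16, 15), (-15, 14), (-14, 15), (-13, 16), (-12, 16), (-11, 17), (-10, 18), (-9, 16), (-8, 16), (-7, 15), (-6, 15), (-5, 14), (-4, 14), (-3, 26), (-2, 46), (37, 49), (38, 49)]
```

Run:
```python
from h import *
w=grab_frame("wrist");f=grab_frame("side")
A=cv2.resize(f["color"][150:310,230:350],(300,400),interpolation=cv2.INTER_CUBIC)
W=cv2.copyMakeBorder(cv2.resize(w["color"],(500,375)),0,25,0,0,0)
save("mix4",np.hstack([A,W]))
```

```text
(no output)
```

View pics/mix4.png

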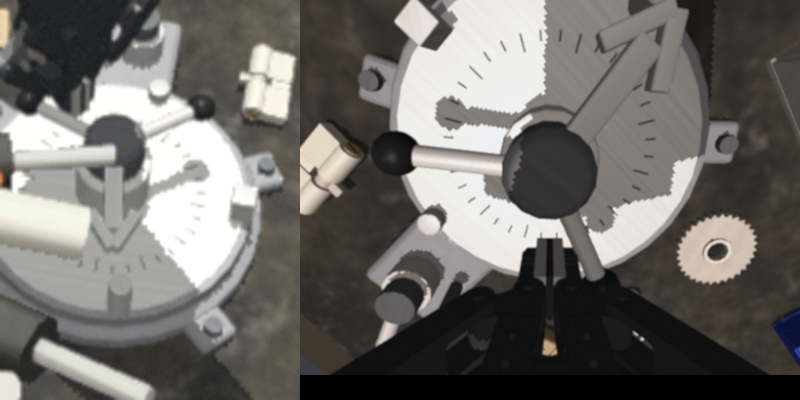

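The arrow now points towards the camera: its tip is at (113,248) in the left crop, just short of the tall pin at (120,285). Ball 2 is at (203,107). I'll measure what is left to turn.

Run:
```python
from h import *
w=grab_frame("wrist");f=grab_frame("side")
for n,g,p,z in (("ball2 side",f,(311.2,192.8),.085),("ball2 wrist",w,(94.2,156.7),.085),("tip side",f,(275.2,249),.088),("tip wrist",w,(392,10),.09),("tall side",f,(278,262),.062),("hub side",f,(277,204.5),.099),("hub wrist",w,(256,173),.099)):
    X=at(g,p,z);d=X[:2]-C-[.001,-.0005];print(n,X.round(4),np.hypot(*d).round(4),np.degrees(np.arctan2(d[1],d[0])).round(1))
```

```text
ball2 side [ 0.4839 -0.2342  0.085 ] 0.0694 -130.5
ball2 wrist [ 0.4831 -0.2349  0.085 ] 0.0704 -130.6
tip side [ 0.5026 -0.1055  0.088 ] 0.0805 109.2
tip wrist [ 0.5042 -0.1053  0.09  ] 0.0802 108.0
tall side [ 0.4944 -0.099   0.062 ] 0.0895 112.8
hub side [ 0.5273 -0.1798  0.099 ] 0.0024 135.2
hub wrist [ 0.5252 -0.1786  0.099 ] 0.0048 141.9
```

jog_arm(rows=[{"hand": -1,"translation": [0,1.5,0],"delta_rot": [0,0,-0.03]},{"hand": -1,"translation": [0.5,3.5,0],"delta_rot": [0,0,-0.07]},{"hand": -1,"translation": [0.5,3.5,0],"delta_rot": [0,0,-0.07]},{"hand": -1,"translation": [0.5,3.5,0],"delta_rot": [0,0,-0.07]}])

```text
clock: 7.7
position: [0.5711, -0.2041, 0.0742]
tool_rot: [0.809, 3.036, 0.001]
wrist_force: [0.2, -2.1, -0.7]
gripper_width: -0.0002
gripper_force: 0.9
```

```bash
cat >> h.py <<'E'
def findball(f,guess,z,win=14,thr=45):
    """centroid of dark blob near guessed pixel"""
    u,v=np.round(guess).astype(int);c=f["color"].max(2)[v-win:v+win+1,u-win:u+win+1]
    n,l,st,ce=cv2.connectedComponentsWithStats((c<thr).astype(np.uint8))
    for i in range(1,n): print("  blob",st[i],(ce[i]+[u-win,v-win]).round(1),at(f,ce[i]+[u-win,v-win],z).round(4))
E
python3 - <<'E'
from h import *
s=get_state();d=s["position"][:2]-C;print(s["clock"],s["position"],np.degrees(np.arctan2(d[1],d[0])),s["wrist_force"].round(1))
w=grab_frame("wrist");f=grab_frame("side")
g=proj(f,(.485,-.237,.085));print(g);findball(f,g,.085,9)
g=proj(w,(.485,-.237,.085));print(g);findball(w,g,.085,24)
E
```

```text
7.7 [ 0.57110154 -0.20413056  0.07420702] -28.220349030797347 [ 0.2 -2.1 -0.7]
[311.09430569 191.40928355]
  blob [ 5  8  7  5 19] [310.1 192.2] [ 0.4861 -0.2348  0.085 ]
[ 91.34640481 152.37393669]
  blob [   4   11   45   38 1294] [ 92.9 158.5] [ 0.4874 -0.2382  0.085 ]
```

jog_arm(rows=[{"hand": -1,"translation": [-1,-7,0],"delta_rot": [0,0,0.07]},{"hand": -1,"translation": [-1,-14,0],"delta_rot": [0,0,0.1]},{"hand": -1,"translation": [-5,-20,-20],"delta_rot": [0,0,0.15]},{"hand": -1,"translation": [-10,-40,-60],"delta_rot": [0,0,0.25]},{"hand": -1,"translation": [-15,-70,-80],"delta_rot": [0,0,0.35]},{"hand": -1,"translation": [-15,-80,-80],"delta_rot": [0,0,0.45]},{"hand": -1,"translation": [-15,-80,-80],"delta_rot": [0,0,0.45]}])

```text
clock: 8.5
position: [0.5431, -0.2833, 0.1551]
tool_rot: [1.471, 2.775, -0.001]
wrist_force: [-0.2, 0.8, 0.4]
gripper_width: -0.0
gripper_force: 0.0
```

Run:
```python
from h import *
s=get_state();print(s["clock"],s["position"],s["wrist_force"].round(1),s["qpos"].round(2))
w=grab_frame("wrist");f=grab_frame("side")
A=cv2.resize(f["color"][150:310,230:350],(300,400),interpolation=cv2.INTER_CUBIC)
W=cv2.copyMakeBorder(cv2.resize(w["color"],(500,375)),0,25,0,0,0)
save("mix5",np.hstack([A,W]))
```

```text
8.5 [ 0.54314354 -0.28332927  0.15508792] [-0.2  0.8  0.4] [ 0.12  0.47  0.35  1.8  -0.2   0.9   1.15]
```

View pics/mix5.png

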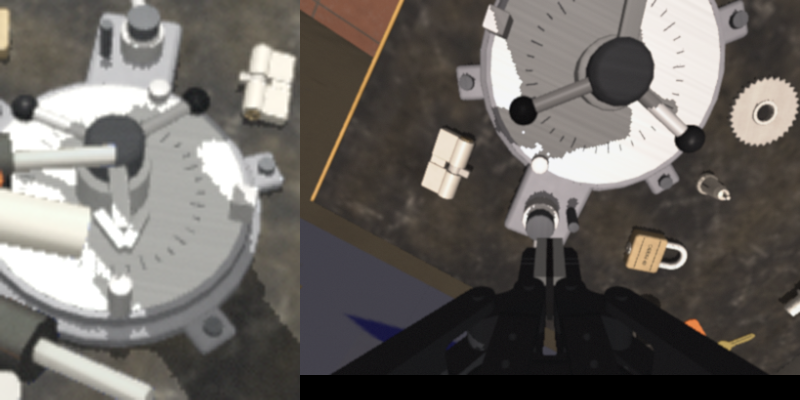

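The balls and hub are clear in both views: wrist balls at (522,110) and (690,139), side balls at (24,107) and (197,100), arrow tip (124,245), tall pin (120,285).

Run:
```python
from h import *
w=grab_frame("wrist");f=grab_frame("side")
L=(("ball2 side",f,(308.8,190),.085),("ball1 side",f,(239.6,192.8),.085),("ball2 wrist",w,(227.3,112.6),.085),("ball1 wrist",w,(399.4,142.3),.085),("tip side",f,(279.3,248),.088),("low wrist",w,(245.8,165.5),.040),("hub wrist",w,(328.7,72.7),.099))
X={n:at(g,p,z) for n,g,p,z in L}
for n in X:
    d=X[n][:2]-[.529,-.1815];print(n,X[n].round(4),np.hypot(*d).round(4),np.degrees(np.arctan2(d[1],d[0])).round(1))
for c in("side","wrist"):
    d=X["ball1 "+c]-X["ball2 "+c];print(c,"chord",np.hypot(*d[:2]),"arrow deg",np.degrees(np.arctan2(d[1],d[0]))+90)
```

```text
ball2 side [ 0.4896 -0.2384  0.085 ] 0.0692 -124.7
ball1 side [ 0.5985 -0.1884  0.085 ] 0.0698 -5.6
ball2 wrist [ 0.4893 -0.2341  0.085 ] 0.0659 -127.1
ball1 wrist [ 0.5971 -0.1837  0.085 ] 0.0681 -1.8
tip side [ 0.4972 -0.1096  0.088 ] 0.0786 113.9
low wrist [ 0.5246 -0.2668  0.04  ] 0.0854 -93.0
hub wrist [ 0.5269 -0.1788  0.099 ] 0.0034 128.4
side chord 0.11980195961523024 arrow deg 114.70000201434057
wrist chord 0.11900747384335456 arrow deg 115.06516624209135
```

The arrow is within about a degree of the tall pin. Next is the lever.

```bash
sed -i 's/^C=.*/C=np.array([.529,-.1815]);YAW=.18;PIV=np.array([.5531,-.3143])/' h.py
python3 - <<'E'
from h import *
plan([polar(PIV,.058,-96,.155,84),polar(PIV,.058,-96,.06,84)]+[polar(PIV,.058,d,.06,180+d) for d in range(-90,-20,8)])
E
```

```text
[-78.0, -50.0, -2.0] [-0.001, -0.002, 0.709]
[-78.0, -50.0, 93.0] [-0.001, -0.002, 0.709]
[-82.0, -46.0, 93.0] [-0.001, -0.002, 0.604]
[-86.0, -39.0, 93.0] [-0.001, -0.002, 0.464]
[-89.0, -31.0, 93.0] [-0.0, -0.002, 0.325]
[-91.0, -23.0, 93.0] [-0.0, -0.002, 0.185]
[-92.0, -15.0, 93.0] [-0.0, -0.002, 0.046]
[-92.0, -7.0, 93.0] [0.0, -0.002, -0.094]
[-90.0, 1.0, 93.0] [0.0, -0.002, -0.234]
[-88.0, 9.0, 93.0] [0.0, -0.002, -0.373]
[-84.0, 16.0, 93.0] [0.0, -0.002, -0.513]
```

jog_arm(rows=[{"hand": -1,"translation": [-20,-20,-2],"delta_rot": [0,0,0.14]},{"hand": -1,"translation": [-40,-35,-2],"delta_rot": [0,0,0.28]},{"hand": -1,"translation": [-60,-50,-2],"delta_rot": [0,0,0.42]},{"hand": -1,"translation": [-78,-50,-2],"delta_rot": [0,0,0.56]},{"hand": -1,"translation": [-78,-50,-2],"delta_rot": [0,0,0.7]},{"hand": -1,"translation": [-78,-50,30],"delta_rot": [0,0,0.71]},{"hand": -1,"translation": [-78,-50,65],"delta_rot": [0,0,0.71]},{"hand": -1,"translation": [-78,-50,93],"delta_rot": [0,0,0.71]},{"hand": -1,"translation": [-78,-50,93],"delta_rot": [0,0,0.71]}])

```text
clock: 9.6
position: [0.5449, -0.3704, 0.0563]
tool_rot: [-2.33, -2.094, 0.003]
wrist_force: [-0.2, -0.0, 0.4]
gripper_width: -0.0001
gripper_force: 0.0
```

Run:
```python
from h import *
s=get_state();print(s["clock"],s["position"],s["wrist_force"].round(1))
plan([polar(PIV,.058,d,.06,180+d) for d in range(-92,-18,8)])
```

```text
9.6 [ 0.54485228 -0.37037365  0.05633121] [-0.2 -0.   0.4]
[-1.0, 6.0, -4.0] [-0.008, -0.005, -0.072]
[-0.0, 14.0, -4.0] [-0.007, -0.005, -0.212]
[2.0, 22.0, -4.0] [-0.007, -0.006, -0.351]
[5.0, 30.0, -4.0] [-0.007, -0.006, -0.491]
[10.0, 36.0, -4.0] [-0.006, -0.007, -0.631]
[15.0, 43.0, -4.0] [-0.006, -0.007, -0.77]
[21.0, 48.0, -4.0] [-0.005, -0.008, -0.91]
[28.0, 52.0, -4.0] [-0.005, -0.008, -1.049]
[35.0, 56.0, -4.0] [-0.004, -0.009, -1.189]
[43.0, 58.0, -4.0] [-0.004, -0.009, -1.329]
```

jog_arm(rows=[{"hand": -1,"translation": [-1,6,-2],"delta_rot": [0,0,-0.07]},{"hand": -1,"translation": [0,14,-2],"delta_rot": [0,0,-0.21]},{"hand": -1,"translation": [2,22,-2],"delta_rot": [0,0,-0.35]},{"hand": -1,"translation": [5,30,-2],"delta_rot": [0,0,-0.49]},{"hand": -1,"translation": [10,36,-2],"delta_rot": [0,0,-0.63]},{"hand": -1,"translation": [15,43,-2],"delta_rot": [0,0,-0.77]},{"hand": -1,"translation": [21,48,-2],"delta_rot": [0,0,-0.91]},{"hand": -1,"translation": [28,52,-2],"delta_rot": [0,0,-1.05]},{"hand": -1,"translation": [31,54,-2],"delta_rot": [0,0,-1.12]}])

```text
clock: 10.5
position: [0.6053, -0.3491, 0.0649]
tool_rot: [0.859, 3.02, -0.001]
wrist_force: [-1.0, -2.4, -0.2]
gripper_width: 0.0002
gripper_force: 0.7
```

Run:
```python
from h import *
s=get_state();d=s["position"][:2]-PIV;print(s["clock"],s["position"],np.hypot(*d),np.degrees(np.arctan2(d[1],d[0])),s["wrist_force"].round(1),s["qpos"].round(2))
plan([polar(PIV,.058,d,.058,180+d) for d in range(-30,0,3)])
f=grab_frame("side");g=proj(f,(.61,-.32,.072));print(g);findball(f,g,.072,16)
```

```text
10.5 [ 0.6052621  -0.3490981   0.06491343] 0.06270400823559494 -33.70782721493672 [-1.  -2.4 -0.2] [ 0.32  0.69  0.17  1.62 -0.15  0.84  1.57]
[5.0, 4.0, 7.0] [-0.0, 0.002, -0.031]
[5.0, 7.0, 7.0] [-0.0, 0.002, -0.083]
[5.0, 10.0, 7.0] [-0.0, 0.002, -0.135]
[6.0, 13.0, 7.0] [-0.0, 0.002, -0.188]
[6.0, 16.0, 7.0] [-0.001, 0.002, -0.24]
[7.0, 19.0, 7.0] [-0.001, 0.002, -0.292]
[8.0, 22.0, 7.0] [-0.001, 0.002, -0.345]
[9.0, 25.0, 7.0] [-0.001, 0.002, -0.397]
[10.0, 27.0, 7.0] [-0.001, 0.002, -0.45]
[12.0, 30.0, 7.0] [-0.001, 0.002, -0.502]
[260.98680404 143.18787887]
  blob [ 10   0  13  18 141] [261.5 136.2] [ 0.6155 -0.3372  0.072 ]
```

jog_arm(rows=[{"hand": -1,"translation": [3,4,2],"delta_rot": [0,0,-0.03]},{"hand": -1,"translation": [4,7,2],"delta_rot": [0,0,-0.08]},{"hand": -1,"translation": [4,10,2],"delta_rot": [0,0,-0.135]},{"hand": -1,"translation": [5,13,2],"delta_rot": [0,0,-0.19]},{"hand": -1,"translation": [5,16,2],"delta_rot": [0,0,-0.24]},{"hand": -1,"translation": [5,16,2],"delta_rot": [0,0,-0.24]}])

```text
clock: 11.15
position: [0.6082, -0.3327, 0.0618]
tool_rot: [-0.501, -3.101, 0.0]
wrist_force: [-0.6, -1.6, 1.6]
gripper_width: -0.0001
gripper_force: 0.4
```

Run:
```python
from h import *
s=get_state();d=s["position"][:2]-PIV;print(s["clock"],s["position"],np.hypot(*d),np.degrees(np.arctan2(d[1],d[0])),s["wrist_force"].round(1))
plan([polar(PIV,.060,d,.063,180+d) for d in range(-18,3,2)])
f=grab_frame("side");g=proj(f,(.613,-.31,.072));print(g);findball(f,g,.072,18)
```

```text
11.15 [ 0.60820859 -0.33265021  0.0617572 ] 0.05808344878291243 -18.416873389908655 [-0.6 -1.6  1.6]
[-2.0, 0.0, -1.0] [-0.0, 0.0, -0.006]
[-2.0, 3.0, -1.0] [-0.0, 0.0, -0.041]
[-2.0, 5.0, -1.0] [-0.0, 0.0, -0.076]
[-2.0, 7.0, -1.0] [-0.0, 0.0, -0.111]
[-1.0, 9.0, -1.0] [-0.0, -0.0, -0.146]
[-1.0, 11.0, -1.0] [-0.0, -0.0, -0.181]
[-1.0, 13.0, -1.0] [-0.0, -0.0, -0.216]
[-0.0, 15.0, -1.0] [-0.0, -0.0, -0.251]
[1.0, 17.0, -1.0] [-0.0, -0.0, -0.286]
[1.0, 19.0, -1.0] [-0.0, -0.0, -0.32]
[2.0, 21.0, -1.0] [-0.0, -0.0, -0.355]
[257.58377235 146.41041793]
  blob [  7   0  21  24 246] [257.8 137.6] [ 0.6209 -0.3312  0.072 ]
  blob [31  0  1  1  1] [271. 128.] [ 0.6063 -0.3642  0.072 ]
```

Force still at the sliding level, so I'll keep going in small steps until the lever stops on the peg.

jog_arm(rows=[{"hand": -1,"translation": [-1,2,-1],"delta_rot": [0,0,-0.03]},{"hand": -1,"translation": [-1,5,-1],"delta_rot": [0,0,-0.07]},{"hand": -1,"translation": [-1,7,-1],"delta_rot": [0,0,-0.11]},{"hand": -1,"translation": [-1,7,-1],"delta_rot": [0,0,-0.11]}])

```text
clock: 11.6
position: [0.6105, -0.3304, 0.0624]
tool_rot: [0.33, 3.124, -0.008]
wrist_force: [-0.5, -8.9, -2.8]
gripper_width: 0.0001
gripper_force: 4.0
```

jog_arm(rows=[{"hand": -1,"translation": [0,2,0],"delta_rot": [0,0,-0.03]},{"hand": -1,"translation": [0,4,0],"delta_rot": [0,0,-0.06]},{"hand": -1,"translation": [0,4,0],"delta_rot": [0,0,-0.06]}])

```text
clock: 11.9
position: [0.6112, -0.33, 0.0626]
tool_rot: [0.24, 3.13, -0.014]
wrist_force: [0.5, -15.5, -4.8]
gripper_width: 0.0002
gripper_force: 6.9
```

The force rose to 15 N with no further motion, so the lever is home. I'll back off and check by numbers.

jog_arm(rows=[{"hand": -1,"translation": [0,-15,0],"delta_rot": [0,0,0]},{"hand": -1,"translation": [0,-28,0],"delta_rot": [0,0,0]},{"hand": -1,"translation": [0,-35,-30],"delta_rot": [0,0,0]},{"hand": -1,"translation": [0,-40,-70],"delta_rot": [0,0,0]},{"hand": -1,"translation": [40,-40,-115],"delta_rot": [0,0,0]},{"hand": -1,"translation": [85,-40,-140],"delta_rot": [0,0,0]},{"hand": -1,"translation": [110,-40,-150],"delta_rot": [0,0,0]},{"hand": -1,"translation": [110,-40,-150],"delta_rot": [0,0,0]}])

```text
clock: 12.7
position: [0.4941, -0.347, 0.2153]
tool_rot: [0.242, 3.13, -0.002]
wrist_force: [0.9, -0.6, 1.2]
gripper_width: 0.0002
gripper_force: 0.0
```

Run:
```python
from h import *
s=get_state();print(s["clock"],s["position"],s["wrist_force"].round(1))
f=grab_frame("side");w=grab_frame("wrist");sc=grab_frame("scene")
for nm,g in(("side",f),("scene",sc),("wrist",w)):
    for k,p in(("knob",(.6128,-.3076,.072)),("ball1",(.597,-.186,.085)),("ball2",(.4895,-.237,.085))):
        q=proj(g,p);print(nm,k,q.round(1))
        if 20<q[0]<490 and 20<q[1]<360: findball(g,q,p[2],int(.035*g["mtx"][0,0]/(g["camera_from_world"]@[*p,1])[2]))
```

```text
12.7 [ 0.49407214 -0.3470034   0.21534533] [ 0.9 -0.6  1.2]
side knob [257.2 147.3]
  blob [12 16 11  7 54] [256.  148.2] [ 0.6141 -0.3046  0.072 ]
side ball1 [239.9 194.1]
  blob [15 18  8  6 24] [238.6 194.4] [ 0.5987 -0.1846  0.085 ]
side ball2 [308.6 190.6]
  blob [14 14 11 10 73] [308.5 189.4] [ 0.4905 -0.2395  0.085 ]
  blob [30 18  7  6 17] [323.3 192.4] [ 0.4648 -0.2429  0.085 ]
  blob [38 27  3  6 12] [328.2 200.4] [ 0.452  -0.2296  0.085 ]
  blob [30 28  1  1  1] [319. 199.] [ 0.4675 -0.2266  0.085 ]
  blob [37 34  4  3  5] [327.8 206.2] [ 0.4493 -0.2178  0.085 ]
scene knob [268.5 168.5]
  blob [10 13  8  6 36] [268.4 169.9] [ 0.6103 -0.303   0.072 ]
scene ball1 [246.  196.1]
scene ball2 [300.6 201.7]
  blob [13 12  7  8 36] [301.3 201.9] [ 0.4879 -0.2374  0.085 ]
wrist knob [307.4 277.9]
  blob [   0    7   65   58 1404] [298.1 294.2] [ 0.6323 -0.3197  0.072 ]
  blob [ 24  23  19  19 265] [307.7 277.5] [ 0.6124 -0.3071  0.072 ]
  blob [45 24 12 18 27] [326.1 278.2] [ 0.6163 -0.2876  0.072 ]
wrist ball1 [428.8 256.5]
  blob [ 22  27  21  16 218] [426.9 257.2] [ 0.5975 -0.1879  0.085 ]
wrist ball2 [374.9 160.1]
  blob [ 29  30  22  19 327] [375.6 160. ] [ 0.4896 -0.2364  0.085 ]
  blob [73 66  6 13 63] [411.7 192.6] [ 0.5258 -0.204   0.085 ]
```

```bash
python3 -c "
from station import *
print(close_job())"
```

```text
the job is handed in; nothing more can be done
None
```

The job is handed in: the arrow points at the tall pin, to within about 1° by camera measurement, and the clamp lever is home against its peg. The lever stopped moving under a 15 N push, and its knob then measured at the expected home spot. I did not measure the loose items again at the end, but the fingers were kept clear of them.

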